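Turn the cake warmer down and take its lift-off lid to the rack

TASK

First, with the lid still shut, turn the warmer's dial back click by click to the green mark (the second click from off). Then swing the lid up to upright on its hinge pins, lift it straight up off them, and lower it (do not drop it) handle-up into the empty near slot of the lid rack, let go, and leave the dial at the green mark. Do not disturb the other things on the bench.

Things in the scene. Friction and masses are not known exactly. Their poses are not given: they have to be found in the camera images.
- dial (a joint): the warmer's detented dial, upright axis, value grows clockwise seen from above. Eight clicks 0.5236 rad apart: 0 off (black dot), 0.524 first, 1.047 the green dot (wanted), up to 3.665 (last red dot). A sprung pawl (about 0.1 N m to pass) draws it into the nearest click when let go. Starts anywhere from click 4 to 7
- dial_grip (a point): on the dial's axis, half-way up its black bar grip (62 x 14 mm, 34 mm tall, on a grey disc 68 mm across): 17 mm below the bar's top, 102 mm above the bench. Its x axis points along the bar towards the white pointer line, z up (turns with the dial)
- warmer: white and steel food warmer, fixed, 134 mm (x) by 310 mm (y) by 75 mm high. Origin at the centre of its underside, front faces -x, z up. The steel well with green cakes takes y -155 to +45 mm; the white control panel y +45 to +155 mm, with the dial at x 0, y +100 mm and scale dots 45 mm from its axis
- warmer_pins (a point): middle of the warmer's hinge axis, along the warmer's y, 79 mm above the bench, 85 mm behind (+x of) the warmer's middle, at its y -55 mm. Two horizontal brass pins 8 mm thick lie on this axis, 70 mm either side of this point
- lid_handle (a point): middle of the lid's round red handle bar, 12 mm thick, 104 mm free length along the lid's y, in the lid's plane, 38 mm out from its front edge (32 mm clear gap), 192 mm from the hinge axis. Axes as for lid_centre; at the start about 79 mm above the bench, in front of the warmer
- lid_centre (a point): centre of the flat aluminium lid plate, 134 mm (x) by 198 mm (y) by 8 mm, about 0.4 kg, loose, resting on the warmer's rim. Lid axes: x from the handle to the hinge, y along the hinge, z out of its top face when shut. Shut, they match the warmer's axes; upright, x points straight down and z to the warmer's rear (+x)
- lid_foot (a point): the end of the fork tips, at the middle of the lid's hinge edge: 14 mm beyond the hinge axis, 206 mm from the handle bar along the lid's x. It is the lowest point when the lid hangs by its handle. Axes as for lid_centre
- rack: fixed steel wire rack, 120 mm (x) by 240 mm (y) by 71 mm high, origin at the centre of its underside; two slots along its y, open at the top and ends. The far slot (x about +21 mm) holds a black tray reaching 106 mm above the bench; the near slot (towards its -x) is empty
- rack_slot (a point): middle of the floor of the empty slot, 6 mm above the bench; the slot is 43 mm wide along the rack's x, 240 mm long along its y (axes as the rack), its side rails reach 71 mm above the bench
- oil_at (a point): bystander: amber oil bottle, 84 mm wide, 225 mm tall; point at half height
- flask_at (a point): bystander: black flask, 60 mm wide, 170 mm tall, stands behind the rack; point at half height
- bowl_at (a point): bystander: white bowl, 84 mm wide, 45 mm high; point at half height
- mug_at (a point): bystander: blue mug, 72 mm wide and 85 mm high plus a handle; point at half height
- spatula_at (a point): bystander: wooden spatula 240 mm long lying flat; point at its middle
- scissors_at (a point): bystander: red-handled scissors 160 mm long lying flat; point at the pivot
- shaker_at (a point): bystander: glass jar with red cap, 52 mm wide, 95 mm high; point at half height
- lid: the loose lid as a whole; origin on its hinge axis, 87 mm from lid_centre along +x; axes as for lid_centre. Its hinge edge has two forks, 22 mm thick overall, open along the lid's +x, whose 12 mm wide slots straddle the pins with about 3 mm play. It falls shut if let go while part open

How it is judged:
On the way, in this order (a step that is already met when the one before it is completed fails the run):
1. the dial rests at the green mark (second click) with the lid still shut (value of joint dial between 0.897198 and 1.1972 rad and distance of lid_handle from where it was at the start of the episode below 0.02 m), for 0.2 s.
2. the lid is upright (within 16 degrees) with its forks still on the pins (angle between lid_centre's own x axis and vertical above 2.86 rad and z of lid_foot in the frame of warmer below 0.08 m and horizontal distance between lid_foot and warmer_pins below 0.015 m), for 0.1 s.
3. the upright lid is lifted up clear of the pins (angle between lid_centre's own x axis and vertical above 2.86 rad and z of lid_foot in the frame of warmer above 0.09 m and horizontal distance between lid_foot and warmer_pins below 0.05 m), for 0.05 s.
4. the lid is lowered into the empty slot (foot within 30 mm of its floor) while still held (z of lid_foot in the frame of rack_slot below 0.03 m and x of lid_foot in the frame of rack_slot between -0.022 and 0.022 m and contact force between the fingers and lid above 0.5 N), for 0.05 s.
At the end, for the whole second after the job is handed in: The dial is within 0.15 rad of the green mark (1.047 rad); the lid stands at rest, handle up and within 23 degrees of upright, in the empty slot: its foot within 12 mm of the slot floor, within 22 mm of the slot's middle across and 50 mm along (value of joint dial between 0.897198 and 1.1972 rad and angle between lid_centre's own x axis and vertical above 2.74 rad and z of lid_foot in the frame of rack_slot below 0.012 m and x of lid_foot in the frame of rack_slot between -0.022 and 0.022 m and y of lid_foot in the frame of rack_slot between -0.05 and 0.05 m and linear speed of lid below 0.02 m/s); the robot touches nothing.
It fails at once if a bystander (oil bottle, black flask, white bowl, blue mug, wooden spatula, red scissors, red-capped jar) is moved by more than 30 mm (distance of any of oil_at, flask_at, bowl_at, mug_at, spatula_at, scissors_at, shaker_at from where it was at the start of the episode above 0.03 m).
It also fails if it takes over 72 s, if anything falls off the work surface, if the arm or the gripper's body presses on something with over 40 N, if the wrist force passes 120 N, or if a joint passes its speed limit or range.

ROBOT

A 6-joint arm with a two-finger parallel gripper is mounted at the origin on the work surface. World frame = base frame: x ahead of the robot, y to its left, z up, the work surface at z = 0. Lengths are in m, angles in rad, forces in N, time in s.
With the tool pointing down it reaches from about 0.35 to 0.85 m from the base axis. Payload 8.1 kg.
Tool frame: the origin (TCP) lies at the centre of the arm's flange, where the gripper is bolted on; the fingertips stand 186 mm ahead of it and the grasp point (between the pads) lies 167 mm ahead of it; z points along the fingers, y is the line along which they close (so a half turn about z gives the same grasp; the last joint's range is limited). The gripper opens to 93 mm and grips with 3 to 60 N. Pads are 15 mm wide; open, the fingers measure 128 mm over their backs; the gripper's body (75 mm by 188 mm) begins 65 mm behind the grasp point.
Start: joints at [-1.316, 0.13, 1.488, -0, 1.523, -0.085], TCP at [0.2, -0.566, 0.405] pointing down, gripper open.
Joint ranges: [-2.96, 2.96], [-0.89, 2.26], [0.02, 2.5], [-1.34, 4.48], [0, 2.73], [-2.66, 2.66]. Speed limits (rad/s): [2.39, 2.39, 2.79, 3.14, 3.14, 3.14].

INTERFACE

Orientations are given as a rotation vector (axis times angle).
In Python, from plant import read_state, read_camera, camera_params, robot gives the robot as it stands.
- The arm moves only by the tool carry_out, never from a script. Its argument "targets" is a list of rows, each an object of numbers: "hand": the opening in per cent of the stroke, from 0 (shut) to 100 (fully open); "x", "y", "z": the shift along the tool's x, y, z in m; "ax", "ay", "az": the turn, a rotation vector about the tool's x, y, z in rad. In form: [{"hand": .., "x": .., "y": .., "z": .., "ax": .., "ay": .., "az": ..}, ...]. A call has 1 to 8 rows; each row is the pose to reach, as a shift and turn from the pose commanded when the call began, along the tool's axes at that moment; what a row does not reach only later rows make up. A row lasts 1/8 s, in which the tool goes at most 62.5 mm and 10.7 degrees, less where a joint would pass 70% of its speed; a pose out of reach is approached as far as the arm can. A call with a gripper value outside its range is refused whole. The fingers move at their own pace and stop on an object; "newtons" is the grip in N (left out, the last holds). Time passes only in rows, so rows that repeat a pose let the fingers close. It gives the time, the measured TCP pose, the force, the opening and the grip force at its end, in the units of the state.
- read_state(): the state, without advancing time (a new reading comes with each control period).
- read_camera(name): name is "scene" or "top" or "wrist"; returns (picture, depth): 420x560x3 uint8, blue, green, red; 420x560 float32, m along the optical axis (not along the pixel's ray), 0 where there is no reading.
- camera_params(name): a dict with "fx", "fy", "cx", "cy" (pixels), "position" and "rotation" of the camera in the world. Camera axes: x right, y up, looking along -z (the intrinsics and any distortion apply to the point x, -y, -z); pixel columns grow to the right and rows downward; lengths in m; the calibration is good to about 2 mm. A picture is of the moment at which its call begins: read the wrist's pose just before it. camera_params takes no time and is no camera call; for the wrist camera it gives the pose at the moment of the call.
- robot.close_job(): hands the job in; it is judged then, once.
The state is a dict: "t": time; "q": joint angles; "dq": joint speeds; "joint_torque": joint torques, N m; "tool_pos": TCP position; "orientation": TCP orientation; "force": force on the tool from outside, world axes, zero at the start; "wrist_torque": the same for the moment, N m; "opening": finger opening in m; "gripper_force": force on a finger pad.
Only numpy, scipy, OpenCV 4.12 (cv2) and the standard library are available. Lean on these libraries where they do the work, as an engineer would, in place of code of your own. Each camera call takes 0.05 s, during which the arm holds its last target. There are 200 camera calls.

## Working session

There is one attempt and no reset: what is moved stays moved. The work goes in short steps, Python scripts to look and compute and a tool call to move; the robot and the scene stay as the last step left them, time stands still between calls to the robot, and variables do not carry over. Pictures are saved under pics/ and viewed, at most 13 in all, crops included, and the job is handed in when it is done.

Besides the shell and the picture viewer there is one more tool, called after ">>>" by a JSON object that holds its "fn" and its "kwargs". carry_out: Moves the arm, as the interface text tells. Its arguments: {"type":"object","properties":{"targets":{"type":"array","items":{"type":"object","properties":{"hand":{"type":"number"},"x":{"type":"number"},"y":{"type":"number"},"z":{"type":"number"},"ax":{"type":"number"},"ay":{"type":"number"},"az":{"type":"number"}}}},"newtons":{"type":"number"}},"required":["targets"]}

```bash
mkdir -p pics; cat > h.py <<'E'
import numpy as np, cv2
from scipy.spatial.transform import Rotation as R
from plant import read_state, read_camera, camera_params, robot
def shot(n,f):
    p=camera_params(n); im,d=read_camera(n); cv2.imwrite('pics/'+f+'.png',im); np.savez('pics/'+f,d=d,**{k:np.array(v) for k,v in p.items()}); return im,d,p
def w(f,u,v,z=None,k=1):
    a=np.load('pics/'+f+'.npz'); d=a['d']; P=a['position'];Ro=a['rotation']
    if Ro.shape!=(3,3): Ro=R.from_rotvec(Ro).as_matrix()
    ray=Ro@np.array([(u-a['cx'])/a['fx'],-(v-a['cy'])/a['fy'],-1])
    if z is None:
        q=d[int(v)-k:int(v)+k+1,int(u)-k:int(u)+k+1]; return P+ray*np.median(q[q>0])
    return P+ray*(z-P[2])/ray[2]
E
python3 - <<'E'
from h import *
for n in('scene','top','wrist'):
    im,d,p=shot(n,n+'0'); print(n,p)
print(read_state())
E
```

```text
scene {'fx': 413.37842689970324, 'fy': 413.37842689970324, 'cx': 279.85159911692534, 'cy': 212.30819940912582, 'position': array([ 1.30414421, -0.14991176,  0.71543286]), 'rotation': array([0.74876154, 0.59113524, 1.29871789])}
top {'fx': 463.04477784362365, 'fy': 463.04477784362365, 'cx': 283.42654207612117, 'cy': 206.1375060874084, 'position': array([0.43618431, 0.00462647, 1.27474995]), 'rotation': array([ 0.06499316, -0.10378919, -1.59751724])}
wrist {'fx': 352.41995037461686, 'fy': 352.41995037461686, 'cx': 280.54314330329413, 'cy': 206.82869365862408, 'position': array([ 0.27528523, -0.53693462,  0.38350311]), 'rotation': array([-0.25430468,  0.18102848, -1.22192238])}
{'t': 0.15, 'q': array([-1.31640495e+00,  1.30982260e-01,  1.48905597e+00,  1.03795487e-05,
        1.52299951e+00, -8.54090878e-02]), 'dq': array([-0.00077699, -0.00267443, -0.00231727, -0.00041074, -0.00118326,
        0.00059143]), 'joint_torque': array([ 5.08689518e-04, -5.60472322e+01, -4.92338777e+01,  7.67980563e-02,
        3.05377529e-02, -7.25400923e-05]), 'tool_pos': array([ 0.19995106, -0.56550904,  0.40391673]), 'orientation': array([-3.09493894e+00, -5.30948718e-01,  1.75254988e-04]), 'force': array([-0.15100991,  0.10430806, -0.50726207]), 'wrist_torque': array([ 0.0156713 , -0.00376862, -0.01477446]), 'gripper_force': 0.0, 'opening': 0.09272878459068398}
```

View pics/top0.png

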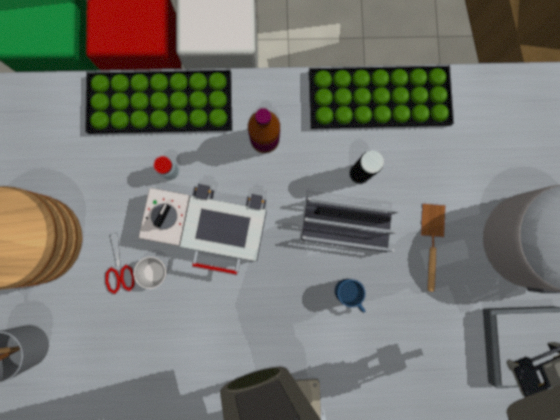

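View pics/scene0.png

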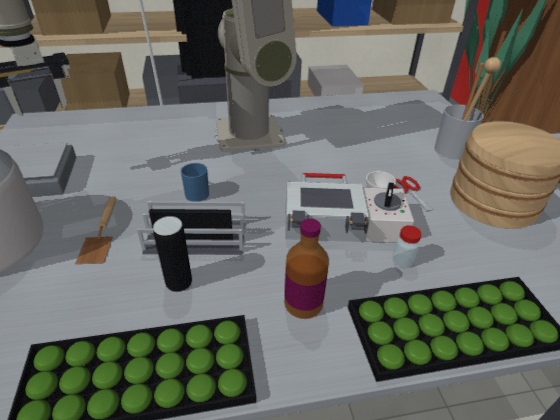

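The top view shows the warmer at about (205,225), the dial at (163,216), the handle at (215,268) and the rack at (347,222). I'll enlarge that area.

```bash
python3 - <<'E'
from h import *
im=cv2.imread('pics/top0.png'); cv2.imwrite('pics/c1.png',cv2.resize(im[170:290,130:290],None,fx=5,fy=5,interpolation=cv2.INTER_CUBIC))
cv2.imwrite('pics/c2.png',cv2.resize(im[180:270,290:410],None,fx=6,fy=6,interpolation=cv2.INTER_CUBIC))
E
```

```text
(no output)
```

View pics/c1.png

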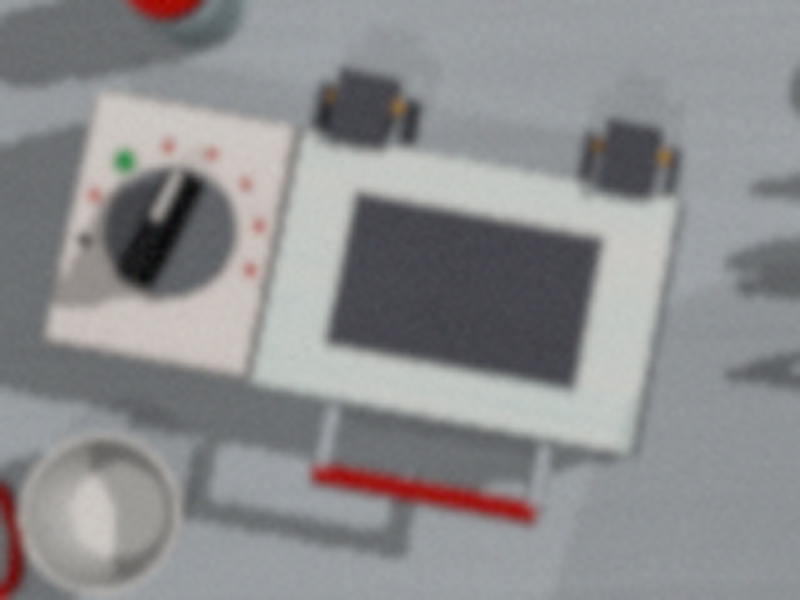

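View pics/c2.png

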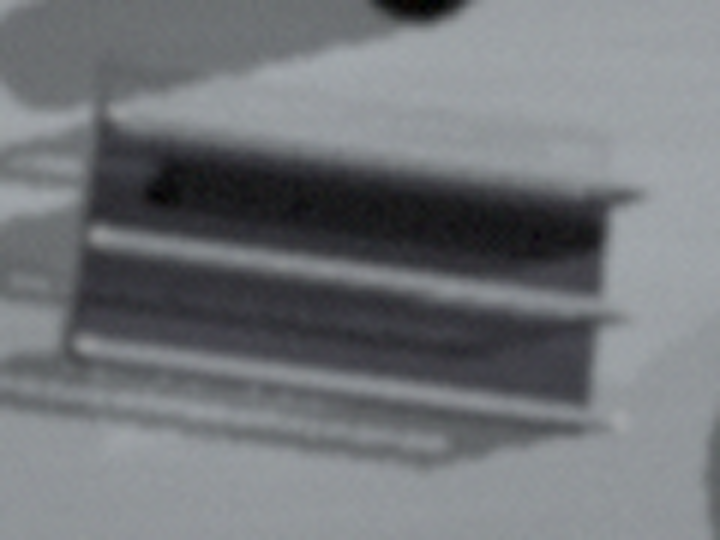

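c1: panel corners are (98,92), (297,126), (250,376), (45,338). The handle bar runs (315,472)–(537,517). The dial bar points near click 3–4, so click 4. c2: the near slot lies between the rails (95,237)–(610,312) and (80,345)–(620,420). Now to world coordinates.

```bash
python3 - <<'E'
from h import *
np.set_printoptions(precision=4,suppress=True)
g=lambda x,y,z=None:w('top0',130+(x+.5)/5-.5,170+(y+.5)/5-.5,z)
k=lambda x,y,z=None:w('top0',290+(x+.5)/6-.5,180+(y+.5)/6-.5,z)
pc=[g(*p,.075) for p in[(98,92),(297,126),(250,376),(45,338)]]
print('panel',*pc)
lc=[g(*p,.083) for p in[(303,135),(680,200),(632,452),(250,385)]]; print('lid',*lc, np.mean(lc,0))
h=[g(315,472,.079),g(537,517,.079)];print('handle',*h,np.mean(h,0),np.linalg.norm(h[0]-h[1]))
d=[g(*p,.076) for p in[(85,240),(95,195),(125,160),(168,146),(210,153),(246,184),(258,226),(250,270)]]
A=np.array(d)[:,:2]; s=np.linalg.lstsq(np.c_[2*A,np.ones(8)],(A**2).sum(1),rcond=None)[0]
c=s[:2]; print('dial c',c,'r',np.sqrt(s[2]+c@c)); a=np.arctan2(*(A-c)[:,::-1].T); print('dots',a)
t=[g(183,172,.119),g(140,283,.119),g(158,172,.119),g(205,180,.119),g(120,270,.119),g(155,286,.119)]
print('bar',*t)
for v in [np.array(h[0]-h[1]),lc[0]-lc[1],lc[3]-lc[2],pc[0]-pc[1],pc[3]-pc[2]]: print('yaw',np.arctan2(-v[0],v[1]))
for n,p in dict(midL=(95,237),midR=(610,312),nL=(80,345),nR=(620,420),fL=(105,120),fR=(640,195)).items(): print(n,k(*p,.071),k(*p))
print('depth lid',g(465,290),'panel',g(80,300),'handle',g(425,492))
for n,u,v in [('oil',264,120),('flask',372,160),('bowl',150,273),('mug',350,292),('shak',163,164)]: print(n,w('top0',u,v))
s=read_state();Rt=R.from_rotvec(s['orientation']).as_matrix();print(Rt)
p=camera_params('wrist');print(Rt.T@(p['position']-s['tool_pos']))
E
```

```text
panel [0.6216 0.3207 0.075 ] [0.601  0.2179 0.075 ] [0.4721 0.243  0.075 ] [0.4946 0.3476 0.075 ]
lid [0.5952 0.2134 0.083 ] [0.5561 0.0197 0.083 ] [0.4274 0.0475 0.083 ] [0.4672 0.2414 0.083 ] [0.5115 0.1305 0.083 ]
handle [0.4221 0.2094 0.079 ] [0.3959 0.0968 0.079 ] [0.409  0.1531 0.079 ] 0.11560476779451763
dial c [0.5476 0.2823] r 0.04473520907695699
dots [ 1.6405  1.1014  0.5682  0.0457 -0.452  -1.0142 -1.5329 -2.0556]
bar [0.5733 0.2669 0.119 ] [0.5184 0.2883 0.119 ] [0.5737 0.2793 0.119 ] [0.569 0.256 0.119] [0.5251 0.2982 0.119 ] [0.5167 0.2809 0.119 ]
yaw -0.22860743806691988
yaw -0.19902980443748874
yaw -0.2023954218995712
yaw -0.19749070162263968
yaw -0.21197519434267978
midL [ 0.5296 -0.0833  0.071 ] [ 0.5297 -0.0835  0.069 ]
midR [ 0.4906 -0.3068  0.071 ] [ 0.4906 -0.307   0.0701]
nL [ 0.4829 -0.0752  0.071 ] [ 0.4847 -0.0783  0.0241]
nR [ 0.4436 -0.3086  0.071 ] [ 0.4437 -0.3091  0.0689]
fL [ 0.5807 -0.0895  0.071 ] [ 0.5829 -0.091   0.0524]
fR [ 0.5413 -0.3228  0.071 ] [ 0.5415 -0.3232  0.0693]
depth lid [0.5126 0.1312 0.0835] panel [0.5135 0.3294 0.0766] handle [0.4104 0.1529 0.0853]
oil [0.7512 0.0163 0.2249]
flask [ 0.6614 -0.2432  0.1715]
bowl [0.4006 0.3364 0.0063]
mug [ 0.333  -0.2024  0.0048]
shak [0.6803 0.2806 0.0935]
[[ 0.9428  0.3333 -0.0004]
 [ 0.3333 -0.9428  0.0014]
 [ 0.0001 -0.0014 -1.    ]]
[ 0.0805 -0.0018  0.0203]
```

>>> {"fn": "carry_out", "kwargs": {"targets": [{"hand": 45,"x": 0.305,"y": -0.34,"z": 0,"az": -1.2},{"hand": 45,"x": 0.305,"y": -0.34,"z": 0,"az": -1.2},{"hand": 45,"x": 0.305,"y": -0.34,"z": 0,"az": -1.2},{"hand": 45,"x": 0.305,"y": -0.34,"z": 0,"az": -1.2},{"hand": 45,"x": 0.305,"y": -0.34,"z": 0,"az": -1.2},{"hand": 45,"x": 0.305,"y": -0.34,"z": 0,"az": -1.2},{"hand": 45,"x": 0.305,"y": -0.34,"z": 0,"az": -1.2},{"hand": 45,"x": 0.305,"y": -0.34,"z": 0,"az": -1.2}], "newtons": 30}}

```text
schema error: expected keys hand, x, y, z, ax, ay, az
```

```bash
cat >> h.py <<'E'
def rel(x,y,z,yaw):
    "shift and az in tool axes from now to a tool-down pose with tool x at world angle yaw"
    s=read_state(); M=R.from_rotvec(s['orientation']); T=R.from_euler('z',yaw)*R.from_euler('x',np.pi)
    print('t',s['t'],'pos',s['tool_pos'].round(4),'yaw',round(float(np.arctan2(*M.as_matrix()[1::-1,0])),4),'q6',s['q'][5].round(2),'F',s['force'].round(1),'open',round(s['opening'],4),s['gripper_force'])
    print('shift',(M.inv().apply(np.array([x,y,z])-s['tool_pos'])).round(4),'turn',(M.inv()*T).as_rotvec().round(4))
E
python3 -c "
from h import *
rel(.5476,.2823,.37,-.45+np.pi)"
```

```text
t 0.15 pos [ 0.2    -0.5655  0.4039] yaw 0.3398 q6 -0.09 F [-0.2  0.1 -0.5] open 0.0927 0.0
shift [ 0.6103 -0.6834  0.035 ] turn [-5.0000e-04 -1.8000e-03 -2.3518e+00]
```

All keys are required.

>>> {"fn": "carry_out", "kwargs": {"targets": [{"hand": 45,"x": 0.305,"y": -0.34,"z": 0,"ax": 0,"ay": 0,"az": -1.2},{"hand": 45,"x": 0.305,"y": -0.34,"z": 0,"ax": 0,"ay": 0,"az": -1.2},{"hand": 45,"x": 0.305,"y": -0.34,"z": 0,"ax": 0,"ay": 0,"az": -1.2},{"hand": 45,"x": 0.305,"y": -0.34,"z": 0,"ax": 0,"ay": 0,"az": -1.2},{"hand": 45,"x": 0.305,"y": -0.34,"z": 0,"ax": 0,"ay": 0,"az": -1.2},{"hand": 45,"x": 0.305,"y": -0.34,"z": 0,"ax": 0,"ay": 0,"az": -1.2},{"hand": 45,"x": 0.305,"y": -0.34,"z": 0,"ax": 0,"ay": 0,"az": -1.2},{"hand": 45,"x": 0.305,"y": -0.34,"z": 0,"ax": 0,"ay": 0,"az": -1.2}], "newtons": 30}}

```text
t: 1.15
tool_pos: [0.3748, -0.1405, 0.4047]
orientation: [-2.25, -2.192, -0.001]
force: [-0.7, -0.0, -0.7]
opening: 0.0417
gripper_force: 0.0
```

```bash
python3 -c "
from h import *
rel(.5476,.2823,.37,-.45+np.pi)"
```

```text
t 1.15 pos [ 0.3748 -0.1405  0.4047] yaw 1.5448 q6 -0.46 F [-0.7 -0.  -0.7] open 0.0417 0.0
shift [0.4271 0.1617 0.035 ] turn [ 7.0000e-04 -2.0000e-04 -1.1468e+00]
```

>>> {"fn": "carry_out", "kwargs": {"targets": [{"hand": 45,"x": 0.429,"y": 0.162,"z": 0.035,"ax": 0,"ay": 0,"az": -1.15},{"hand": 45,"x": 0.429,"y": 0.162,"z": 0.035,"ax": 0,"ay": 0,"az": -1.15},{"hand": 45,"x": 0.429,"y": 0.162,"z": 0.035,"ax": 0,"ay": 0,"az": -1.15},{"hand": 45,"x": 0.429,"y": 0.162,"z": 0.035,"ax": 0,"ay": 0,"az": -1.15},{"hand": 45,"x": 0.429,"y": 0.162,"z": 0.035,"ax": 0,"ay": 0,"az": -1.15},{"hand": 45,"x": 0.429,"y": 0.162,"z": 0.035,"ax": 0,"ay": 0,"az": -1.15},{"hand": 45,"x": 0.429,"y": 0.162,"z": 0.035,"ax": 0,"ay": 0,"az": -1.15},{"hand": 45,"x": 0.429,"y": 0.162,"z": 0.035,"ax": 0,"ay": 0,"az": -1.15}]}}

```text
t: 2.15
tool_pos: [0.5496, 0.2834, 0.3682]
orientation: [-0.698, -3.061, 0.001]
force: [0.1, -0.2, -0.6]
opening: 0.0422
gripper_force: 0.0
```

```bash
python3 -c "
from h import *
shot('wrist','w1')
rel(.5476,.2823,.276,-.45+np.pi)"
```

```text
t 2.2 pos [0.5497 0.2843 0.3681] yaw 2.6928 q6 -0.73 F [-2.8 -1.  -0.7] open 0.0416 0.0
shift [ 0.0009 -0.0027  0.0921] turn [-0.0001 -0.0017  0.0012]
```

View pics/w1.png

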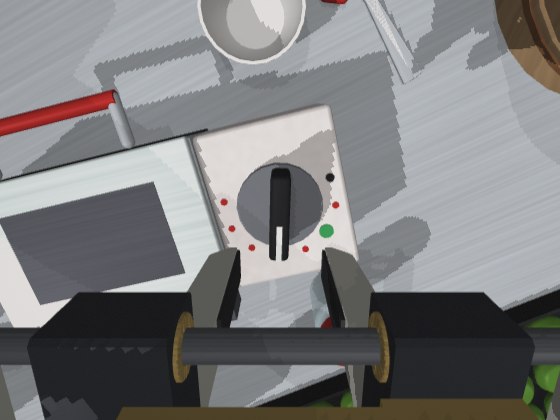

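Wrist view: the bar's top runs (281,170)–(279,258), lined up with the tool. It hides the dot between click 3 (305,249) and click 5 (251,247), so the dial is at click 4. Green is at (326,231). I'll locate the bar and the handle's right end (110,98).

```bash
python3 -c "
from h import *
a=w('w1',282,170,.119);b=w('w1',279,259,.119);print(a,b,(a+b)/2,np.arctan2(*(b-a)[1::-1]),np.linalg.norm(a-b))
print(w('w1',90,105,.079),w('w1',30,120,.079))
A=np.array([w('w1',*p,.076) for p in [(330,177),(335,205),(326,231),(305,249),(251,247),(232,229),(224,202)]])[:,:2]
s=np.linalg.lstsq(np.c_[2*A,np.ones(7)],(A**2).sum(1),rcond=None)[0];c=s[:2];print(c,np.sqrt(s[2]+c@c),np.arctan2(*(A-c)[:,::-1].T))
rel(*c,.276,-.45+np.pi)"
```

```text
[0.51570035 0.30171995 0.119     ] [0.57246229 0.27209154 0.119     ] [0.54408132 0.28690574 0.119     ] -0.4810741395385118 0.06402936674668408
[0.41793763 0.19246466 0.079     ] [0.40749854 0.14613164 0.079     ]
[0.54682624 0.28482856] 0.04483423289460588 [ 1.62228173  1.0924607   0.56686576  0.04055361 -1.01310783 -1.51024852
 -2.04589463]
t 2.2 pos [0.5497 0.2843 0.3681] yaw 2.6928 q6 -0.73 F [-2.8 -1.  -0.7] open 0.0416 0.0
shift [ 0.0027 -0.0007  0.0921] turn [-0.0001 -0.0017  0.0012]
```

>>> {"fn": "carry_out", "kwargs": {"targets": [{"hand": 45,"x": 0.003,"y": -0.001,"z": 0.05,"ax": 0,"ay": 0,"az": 0.03},{"hand": 45,"x": 0.003,"y": -0.001,"z": 0.08,"ax": 0,"ay": 0,"az": 0.03},{"hand": 45,"x": 0.003,"y": -0.001,"z": 0.091,"ax": 0,"ay": 0,"az": 0.03},{"hand": 45,"x": 0.003,"y": -0.001,"z": 0.091,"ax": 0,"ay": 0,"az": 0.03},{"hand": 0,"x": 0.003,"y": -0.001,"z": 0.091,"ax": 0,"ay": 0,"az": 0.03},{"hand": 0,"x": 0.003,"y": -0.001,"z": 0.091,"ax": 0,"ay": 0,"az": 0.03},{"hand": 0,"x": 0.003,"y": -0.001,"z": 0.091,"ax": 0,"ay": 0,"az": 0.03},{"hand": 0,"x": 0.003,"y": -0.001,"z": 0.091,"ax": 0,"ay": 0,"az": 0.03}], "newtons": 30}}

```text
t: 3.2
tool_pos: [0.5472, 0.282, 0.2801]
orientation: [0.748, 3.048, 0.007]
force: [5.2, 8.4, -1.5]
opening: 0.014
gripper_force: 30.0
```

```bash
python3 -c "
from h import *
rel(.546,.285,.276,.567+np.pi)"
```

```text
t 3.2 pos [0.5472 0.282  0.2801] yaw 2.6601 q6 -0.7 F [ 5.2  8.4 -1.5] open 0.014 29.98275876045227
shift [0.0024 0.0021 0.0041] turn [ 0.0038  0.0046 -1.0485]
```

>>> {"fn": "carry_out", "kwargs": {"targets": [{"hand": 0,"x": 0.001,"y": 0.002,"z": 0.002,"ax": 0,"ay": 0,"az": -0.15},{"hand": 0,"x": 0.001,"y": 0.002,"z": 0.002,"ax": 0,"ay": 0,"az": -0.3},{"hand": 0,"x": 0.001,"y": 0.002,"z": 0.002,"ax": 0,"ay": 0,"az": -0.45},{"hand": 0,"x": 0.001,"y": 0.002,"z": 0.002,"ax": 0,"ay": 0,"az": -0.6},{"hand": 0,"x": 0.001,"y": 0.002,"z": 0.002,"ax": 0,"ay": 0,"az": -0.75},{"hand": 0,"x": 0.001,"y": 0.002,"z": 0.002,"ax": 0,"ay": 0,"az": -0.9},{"hand": 0,"x": 0.001,"y": 0.002,"z": 0.002,"ax": 0,"ay": 0,"az": -1.06},{"hand": 0,"x": 0.001,"y": 0.002,"z": 0.002,"ax": 0,"ay": 0,"az": -1.06}]}}

```text
t: 4.2
tool_pos: [0.5473, 0.2834, 0.2799]
orientation: [-0.898, 3.006, 0.001]
force: [-2.3, -0.4, 12.9]
opening: 0.0135
gripper_force: 30.0
```

```bash
python3 -c "
from h import *
rel(.546,.285,.276,.567+np.pi)
print(read_state()['wrist_torque'])"
```

```text
t 4.2 pos [0.5473 0.2834 0.2799] yaw -2.561 q6 -1.76 F [-2.3 -0.4 12.9] open 0.0135 30.00274121761322
shift [0.0002 0.0021 0.0039] turn [-0.0008  0.0044  0.0136]
[-0.13411582  0.38589433 -0.07851106]
```

>>> {"fn": "carry_out", "kwargs": {"targets": [{"hand": 45,"x": 0,"y": 0,"z": 0,"ax": 0,"ay": 0,"az": 0},{"hand": 45,"x": 0,"y": 0,"z": 0,"ax": 0,"ay": 0,"az": 0},{"hand": 45,"x": 0,"y": 0,"z": 0,"ax": 0,"ay": 0,"az": 0},{"hand": 45,"x": 0,"y": 0,"z": -0.05,"ax": 0,"ay": 0,"az": 0},{"hand": 45,"x": 0,"y": 0,"z": -0.1,"ax": 0,"ay": 0,"az": 0},{"hand": 35,"x": 0,"y": 0,"z": -0.1,"ax": 0,"ay": 0,"az": 0},{"hand": 35,"x": 0,"y": 0,"z": -0.1,"ax": 0,"ay": 0,"az": 0}]}}

```text
t: 5.08
tool_pos: [0.5463, 0.2829, 0.3763]
orientation: [0.896, -3.011, 0.0]
force: [-0.3, -0.3, -1.3]
opening: 0.0326
gripper_force: 0.0
```

```bash
python3 -c "
from h import *
shot('wrist','w2');rel(.41,.153,.40,1.364)"
```

```text
t 5.125 pos [0.546  0.2828 0.3752] yaw -2.5634 q6 -1.75 F [ 0.3 -0.2  0. ] open 0.0327 0.0
shift [ 0.1849 -0.0344 -0.0244] turn [-2.4000e-03 -1.5000e-03  2.3558e+00]
```

View pics/w2.png

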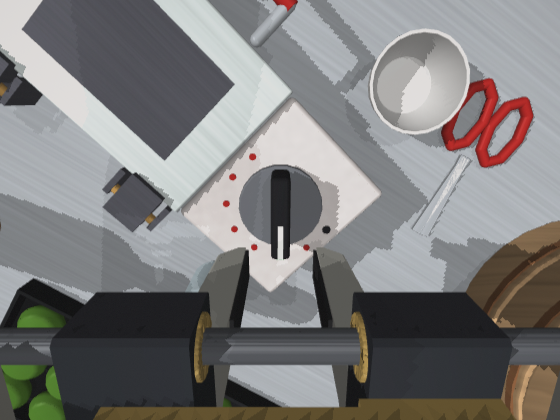

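The pointer now covers the green dot, between red 1 (306,247) and red 3 (254,247), and the lid is still shut. Next, the handle.

>>> {"fn": "carry_out", "kwargs": {"targets": [{"hand": 32,"x": 0.06,"y": -0.01,"z": -0.024,"ax": 0,"ay": 0,"az": 0.18},{"hand": 32,"x": 0.12,"y": -0.02,"z": -0.024,"ax": 0,"ay": 0,"az": 0.36},{"hand": 32,"x": 0.185,"y": -0.034,"z": -0.024,"ax": 0,"ay": 0,"az": 0.54},{"hand": 32,"x": 0.185,"y": -0.034,"z": -0.024,"ax": 0,"ay": 0,"az": 0.72},{"hand": 32,"x": 0.185,"y": -0.034,"z": -0.024,"ax": 0,"ay": 0,"az": 0.9},{"hand": 32,"x": 0.185,"y": -0.034,"z": -0.024,"ax": 0,"ay": 0,"az": 1.08},{"hand": 32,"x": 0.185,"y": -0.034,"z": -0.024,"ax": 0,"ay": 0,"az": 1.26},{"hand": 32,"x": 0.185,"y": -0.034,"z": -0.024,"ax": 0,"ay": 0,"az": 1.44}]}}

```text
t: 6.12
tool_pos: [0.4096, 0.1532, 0.3987]
orientation: [-1.32, -2.848, 0.003]
force: [-0.1, 0.6, 0.5]
opening: 0.0296
gripper_force: 0.0
```

>>> {"fn": "carry_out", "kwargs": {"targets": [{"hand": 32,"x": 0,"y": 0,"z": 0,"ax": 0,"ay": 0,"az": 0.18},{"hand": 32,"x": 0,"y": 0,"z": 0,"ax": 0,"ay": 0,"az": 0.36},{"hand": 32,"x": 0,"y": 0,"z": 0,"ax": 0,"ay": 0,"az": 0.54},{"hand": 32,"x": 0,"y": 0,"z": 0,"ax": 0,"ay": 0,"az": 0.72},{"hand": 32,"x": 0,"y": 0,"z": 0,"ax": 0,"ay": 0,"az": 0.9},{"hand": 32,"x": 0,"y": 0,"z": 0,"ax": 0,"ay": 0,"az": 0.915},{"hand": 32,"x": 0,"y": 0,"z": 0,"ax": 0,"ay": 0,"az": 0.915}]}}

```text
t: 7.0
tool_pos: [0.4098, 0.1533, 0.3998]
orientation: [-2.434, -1.985, 0.002]
force: [-0.2, -0.7, 0.4]
opening: 0.0299
gripper_force: 0.0
```

```bash
python3 -c "
from h import *
shot('wrist','w3');rel(.41,.153,.246,1.366)"
```

```text
t 7.05 pos [0.4099 0.1533 0.4   ] yaw 1.3681 q6 0.44 F [-0.3 -0.4  0.5] open 0.0298 0.0
shift [-0.0002  0.0004  0.154 ] turn [-0.0012  0.0006  0.0021]
```

View pics/w3.png

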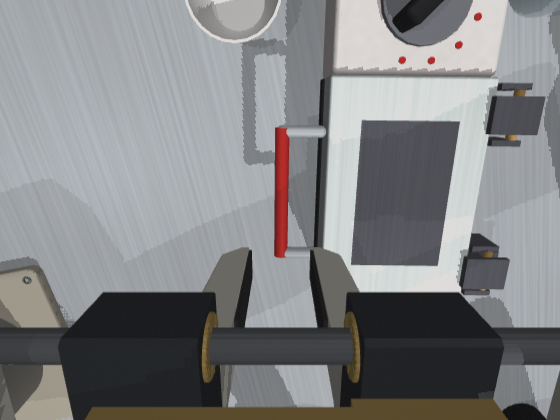

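Handle bar runs (281,127)–(281,256), parallel to the pads.

```bash
python3 -c "
from h import *
a=w('w3',281.5,128,.079);b=w('w3',281,256,.079);c=(a+b)/2;print(a,b,c,np.linalg.norm(a-b),np.arctan2(*(a-b)[1::-1]))
print(w('w3',281,190), w('w3',328,78,.083),w('w3',324,291,.083))
rel(*c[:2],.242,1.366)"
```

```text
[0.4212259  0.21191749 0.079     ] [0.39740411 0.09787677 0.079     ] [0.40931501 0.15489713 0.079     ] 0.11650219930087662 1.36486898097907
[0.41040588 0.16125303 0.08481787] [0.46507295 0.24272637 0.083     ] [0.43041058 0.05606814 0.083     ]
t 7.05 pos [0.4099 0.1533 0.4   ] yaw 1.3681 q6 0.44 F [-0.3 -0.4  0.5] open 0.0298 0.0
shift [ 0.0015 -0.0007  0.158 ] turn [-0.0012  0.0006  0.0021]
```

>>> {"fn": "carry_out", "kwargs": {"targets": [{"hand": 32,"x": 0.001,"y": -0.0005,"z": 0.06,"ax": 0,"ay": 0,"az": 0},{"hand": 32,"x": 0.001,"y": -0.0005,"z": 0.11,"ax": 0,"ay": 0,"az": 0},{"hand": 32,"x": 0.001,"y": -0.0005,"z": 0.14,"ax": 0,"ay": 0,"az": 0},{"hand": 32,"x": 0.001,"y": -0.0005,"z": 0.159,"ax": 0,"ay": 0,"az": 0},{"hand": 32,"x": 0.001,"y": -0.0005,"z": 0.159,"ax": 0,"ay": 0,"az": 0},{"hand": 0,"x": 0.001,"y": -0.0005,"z": 0.159,"ax": 0,"ay": 0,"az": 0},{"hand": 0,"x": 0.001,"y": -0.0005,"z": 0.159,"ax": 0,"ay": 0,"az": 0},{"hand": 0,"x": 0.001,"y": -0.0005,"z": 0.159,"ax": 0,"ay": 0,"az": 0}], "newtons": 15}}

```text
t: 8.05
tool_pos: [0.4102, 0.1546, 0.2429]
orientation: [2.437, 1.981, 0.003]
force: [-2.3, -0.8, 5.9]
opening: 0.0114
gripper_force: 15.0
```

```bash
python3 -c "
from h import *
rel(.41,.155,.24,1.366)
for i in range(1,17):
  t=i*np.pi/32; print(i,(.192*(1-np.cos(t))).round(3),(-.192*np.sin(t)).round(3))"
```

```text
t 8.05 pos [0.4102 0.1546 0.2429] yaw 1.365 q6 0.45 F [-2.3 -0.8  5.9] open 0.0114 14.999689310789108
shift [ 0.0003 -0.0003  0.0029] turn [ 0.0016 -0.001  -0.001 ]
1 0.001 -0.019
2 0.004 -0.037
3 0.008 -0.056
4 0.015 -0.073
5 0.023 -0.091
6 0.032 -0.107
7 0.044 -0.122
8 0.056 -0.136
9 0.07 -0.148
10 0.085 -0.16
11 0.101 -0.169
12 0.119 -0.177
13 0.136 -0.184
14 0.155 -0.188
15 0.173 -0.191
16 0.192 -0.192
```

>>> {"fn": "carry_out", "kwargs": {"targets": [{"hand": 0,"x": 0,"y": 0.001,"z": -0.019,"ax": 0,"ay": 0,"az": 0},{"hand": 0,"x": 0,"y": 0.004,"z": -0.037,"ax": 0,"ay": 0,"az": 0},{"hand": 0,"x": 0,"y": 0.008,"z": -0.056,"ax": 0,"ay": 0,"az": 0},{"hand": 0,"x": 0,"y": 0.015,"z": -0.073,"ax": 0,"ay": 0,"az": 0},{"hand": 0,"x": 0,"y": 0.023,"z": -0.091,"ax": 0,"ay": 0,"az": 0},{"hand": 0,"x": 0,"y": 0.032,"z": -0.107,"ax": 0,"ay": 0,"az": 0},{"hand": 0,"x": 0,"y": 0.044,"z": -0.122,"ax": 0,"ay": 0,"az": 0},{"hand": 0,"x": 0,"y": 0.056,"z": -0.136,"ax": 0,"ay": 0,"az": 0}]}}

```text
t: 9.05
tool_pos: [0.4651, 0.143, 0.379]
orientation: [-2.438, -1.981, -0.0]
force: [-0.5, 1.0, -1.7]
opening: 0.0115
gripper_force: 15.0
```

```bash
python3 -c "
from h import *
rel(.598,.1155,.433,1.366)"
```

```text
t 9.05 pos [0.4651 0.143  0.379 ] yaw 1.3649 q6 0.4 F [-0.5  1.  -1.7] open 0.0115 15.007738173007965
shift [ 0.0003  0.1357 -0.0541] turn [-0.0003 -0.0005 -0.0011]
```

>>> {"fn": "carry_out", "kwargs": {"targets": [{"hand": 0,"x": 0,"y": 0.014,"z": -0.012,"ax": 0,"ay": 0,"az": 0},{"hand": 0,"x": 0,"y": 0.029,"z": -0.024,"ax": 0,"ay": 0,"az": 0},{"hand": 0,"x": 0,"y": 0.045,"z": -0.033,"ax": 0,"ay": 0,"az": 0},{"hand": 0,"x": 0,"y": 0.063,"z": -0.041,"ax": 0,"ay": 0,"az": 0},{"hand": 0,"x": 0,"y": 0.08,"z": -0.048,"ax": 0,"ay": 0,"az": 0},{"hand": 0,"x": 0,"y": 0.099,"z": -0.052,"ax": 0,"ay": 0,"az": 0},{"hand": 0,"x": 0,"y": 0.117,"z": -0.055,"ax": 0,"ay": 0,"az": 0},{"hand": 0,"x": 0,"y": 0.132,"z": -0.056,"ax": 0,"ay": 0,"az": 0}]}}

```text
t: 10.05
tool_pos: [0.5949, 0.1155, 0.4351]
orientation: [2.438, 1.98, 0.001]
force: [-1.5, 0.0, 1.6]
opening: 0.0113
gripper_force: 15.0
```

```bash
python3 -c "
from h import *
rel(.598,.1155,.433,1.366); im,d,p=shot('scene','s2'); shot('top','t2')
cv2.imwrite('pics/s2c.png',cv2.resize(im[90:300,170:460],None,fx=2.7,fy=2.7))"
```

```text
t 10.05 pos [0.5949 0.1155 0.4351] yaw 1.3644 q6 0.31 F [-1.5  0.   1.6] open 0.0113 15.00118151307106
shift [0.0007 0.003  0.0021] turn [ 0.0014 -0.     -0.0016]
```

View pics/s2c.png

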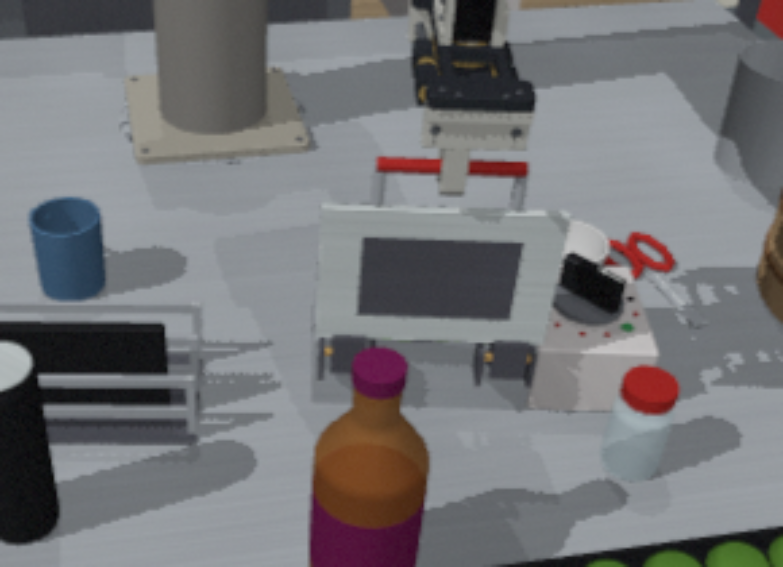

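The lid is upright with its forks on the pins (crop: plate (320–565, 205–340), handle held at (453,168)). Now lift straight up.

>>> {"fn": "carry_out", "kwargs": {"targets": [{"hand": 0,"x": 0,"y": 0.002,"z": 0,"ax": 0,"ay": 0,"az": 0},{"hand": 0,"x": 0,"y": 0.002,"z": 0,"ax": 0,"ay": 0,"az": 0},{"hand": 0,"x": 0,"y": 0.002,"z": -0.012,"ax": 0,"ay": 0,"az": 0},{"hand": 0,"x": 0,"y": 0.002,"z": -0.025,"ax": 0,"ay": 0,"az": 0},{"hand": 0,"x": 0,"y": 0.002,"z": -0.04,"ax": 0,"ay": 0,"az": 0},{"hand": 0,"x": 0,"y": 0.002,"z": -0.055,"ax": 0,"ay": 0,"az": 0},{"hand": 0,"x": 0,"y": 0.002,"z": -0.07,"ax": 0,"ay": 0,"az": 0},{"hand": 0,"x": 0,"y": 0.002,"z": -0.085,"ax": 0,"ay": 0,"az": 0}], "newtons": 25}}

```text
t: 11.15
tool_pos: [0.5957, 0.1156, 0.5199]
orientation: [2.438, 1.981, 0.0]
force: [0.6, 0.8, -4.0]
opening: 0.0113
gripper_force: 25.0
```

```bash
python3 -c "
from h import *
rel(.488,-.195,.52,1.402); im,d,p=shot('scene','s3')
cv2.imwrite('pics/s3c.png',cv2.resize(im[60:270,170:460],None,fx=2.7,fy=2.7))"
```

```text
t 11.15 pos [0.5957 0.1156 0.5199] yaw 1.3648 q6 0.31 F [ 0.6  0.8 -4. ] open 0.0113 24.99397963285446
shift [-3.26e-01 -4.19e-02 -1.00e-04] turn [ 0.0003 -0.0001 -0.0372]
```

View pics/s3c.png

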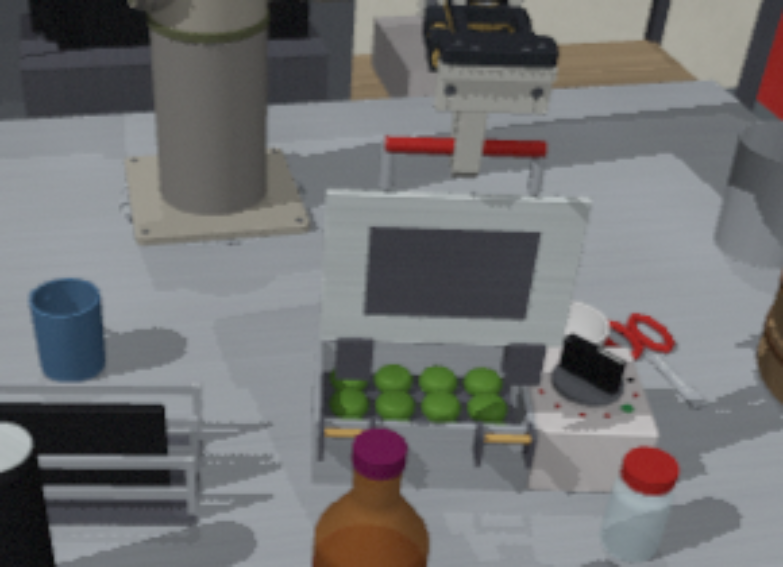

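Lid is off the pins, forks clear (the brass pins are bare), hanging in the grip. Over to the rack.

>>> {"fn": "carry_out", "kwargs": {"targets": [{"hand": 0,"x": -0.025,"y": -0.003,"z": 0,"ax": 0,"ay": 0,"az": 0},{"hand": 0,"x": -0.07,"y": -0.009,"z": 0,"ax": 0,"ay": 0,"az": -0.01},{"hand": 0,"x": -0.12,"y": -0.015,"z": 0,"ax": 0,"ay": 0,"az": -0.02},{"hand": 0,"x": -0.17,"y": -0.022,"z": 0,"ax": 0,"ay": 0,"az": -0.025},{"hand": 0,"x": -0.22,"y": -0.028,"z": 0,"ax": 0,"ay": 0,"az": -0.03},{"hand": 0,"x": -0.27,"y": -0.035,"z": 0,"ax": 0,"ay": 0,"az": -0.037},{"hand": 0,"x": -0.31,"y": -0.04,"z": 0,"ax": 0,"ay": 0,"az": -0.037},{"hand": 0,"x": -0.326,"y": -0.042,"z": 0,"ax": 0,"ay": 0,"az": -0.037}]}}

```text
t: 12.2
tool_pos: [0.4871, -0.1968, 0.5189]
orientation: [2.403, 2.023, -0.001]
force: [-0.2, -0.1, -4.9]
opening: 0.0112
gripper_force: 25.0
```

>>> {"fn": "carry_out", "kwargs": {"targets": [{"hand": 0,"x": 0,"y": 0,"z": 0,"ax": 0,"ay": 0,"az": 0},{"hand": 0,"x": 0,"y": 0,"z": 0,"ax": 0,"ay": 0,"az": 0}]}}

```text
t: 12.45
tool_pos: [0.4884, -0.1939, 0.5187]
orientation: [-2.4, -2.027, -0.001]
force: [-0.2, -0.4, -3.9]
opening: 0.0112
gripper_force: 25.0
```

```bash
python3 -c "
from h import *
rel(.488,-.195,.375,1.402); im,d,p=shot('scene','s4'); shot('top','t4')
cv2.imwrite('pics/s4c.png',cv2.resize(im[60:270,100:390],None,fx=2.7,fy=2.7))"
```

```text
t 12.45 pos [ 0.4884 -0.1939  0.5187] yaw 1.4028 q6 -0.31 F [-0.2 -0.4 -3.9] open 0.0112 24.998815655708313
shift [-0.0013 -0.0002  0.1437] turn [ 0.0001 -0.0008  0.0008]
```

View pics/s4c.png

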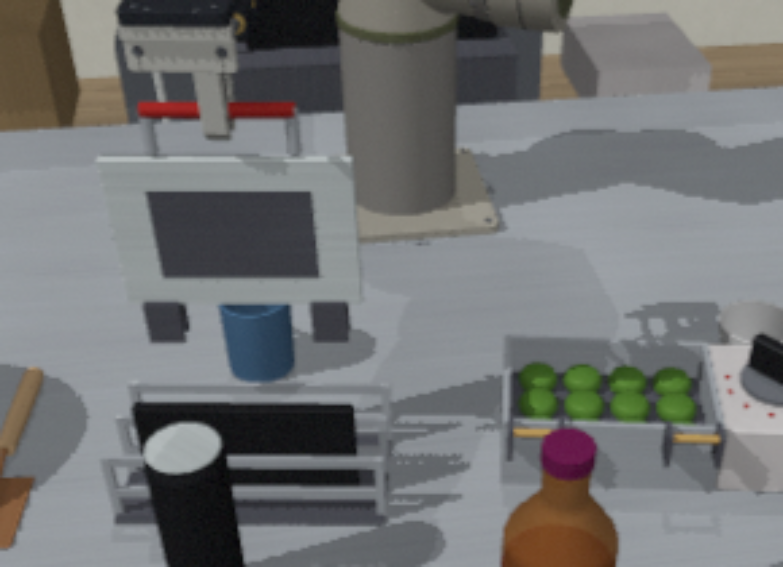

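The lid hangs in front of the rack's near slot as seen here: plate (100–358, 158–300), forks at (165,320) and (330,320). I'll measure its tilt and foot position from depth.

```bash
python3 -c "
from h import *
np.set_printoptions(precision=4,suppress=True)
m=np.mgrid[0:1:15j,0:1:10j].reshape(2,-1).T
P=np.array([w('s4',100+(125+a*215)/2.7,60+(170+b*120)/2.7) for a,b in m])
c=P.mean(0); n=np.linalg.svd(P-c)[2][2]; n*=np.sign(n[0]); r=(P-c)@n
print(c,n,'tilt deg',np.degrees(np.arcsin(n[2])),'yaw',np.arctan2(n[1],n[0]),r.std())
c2=c-.004*n; d=np.cross(n,np.cross([0,0,-1.],n)); d/=np.linalg.norm(d); print('down dir',d)
h=read_state()['tool_pos']+[0,0,-.162]; print('handle',h,'foot',h+.206*d)
print('forks',w('s4',100+165/2.7,60+320/2.7),w('s4',100+330/2.7,60+320/2.7))
print('near-rail',w('s4',100+150/2.7,60+386/2.7),w('s4',100+380/2.7,60+387/2.7),w('s4',100+150/2.7,60+386/2.7,.071),w('s4',100+380/2.7,60+387/2.7,.071))"
```

```text
[ 0.4949 -0.195   0.2513] [ 0.9857 -0.1682  0.0073] tilt deg 0.416320318098664 yaw -0.1690260768429352 0.0007505670878167608
down dir [ 0.0072 -0.0012 -1.    ]
handle [ 0.4884 -0.1937  0.3568] foot [ 0.4899 -0.194   0.1508]
forks [ 0.4906 -0.261   0.1681] [ 0.5145 -0.1236  0.1701]
near-rail [ 0.4499 -0.2912  0.069 ] [ 0.4841 -0.0814  0.0689] [ 0.4524 -0.2908  0.071 ] [ 0.4868 -0.0816  0.071 ]
```

>>> {"fn": "carry_out", "kwargs": {"targets": [{"hand": 0,"x": 0,"y": 0,"z": 0.02,"ax": 0,"ay": 0,"az": 0},{"hand": 0,"x": 0,"y": 0,"z": 0.045,"ax": 0,"ay": 0,"az": 0},{"hand": 0,"x": 0,"y": 0,"z": 0.07,"ax": 0,"ay": 0,"az": 0},{"hand": 0,"x": 0,"y": 0,"z": 0.09,"ax": 0,"ay": 0,"az": 0},{"hand": 0,"x": 0,"y": 0,"z": 0.11,"ax": 0,"ay": 0,"az": 0},{"hand": 0,"x": 0,"y": 0,"z": 0.125,"ax": 0,"ay": 0,"az": 0},{"hand": 0,"x": 0,"y": 0,"z": 0.135,"ax": 0,"ay": 0,"az": 0},{"hand": 0,"x": 0,"y": 0,"z": 0.139,"ax": 0,"ay": 0,"az": 0}]}}

```text
t: 13.55
tool_pos: [0.488, -0.1949, 0.3795]
orientation: [-2.401, -2.026, -0.0]
force: [1.0, 4.9, 8.0]
opening: 0.0111
gripper_force: 25.0
```

```bash
python3 -c "
from h import *
rel(.488,-.195,.374,1.402)"
```

```text
t 13.55 pos [ 0.488  -0.1949  0.3795] yaw 1.4018 q6 -0.31 F [1.  4.9 8. ] open 0.0111 25.000829994678497
shift [-0.0001  0.      0.0055] turn [ 0.0001 -0.0003 -0.0002]
```

>>> {"fn": "carry_out", "kwargs": {"targets": [{"hand": 0,"x": 0,"y": 0,"z": 0.001,"ax": 0,"ay": 0,"az": 0},{"hand": 0,"x": 0,"y": 0,"z": 0.001,"ax": 0,"ay": 0,"az": 0}], "newtons": 8}}

```text
t: 13.8
tool_pos: [0.4881, -0.1951, 0.3794]
orientation: [2.4, 2.025, 0.001]
force: [-0.9, 0.8, -5.0]
opening: 0.0119
gripper_force: 8.0
```

```bash
python3 -c "
from h import *
rel(.488,-.195,.374,1.402); im,d,p=shot('scene','s5')
np.set_printoptions(precision=4,suppress=True)
# lid plane from depth: light pixels near the plate
Q=np.array([w('s5',u,v) for u in range(140,230,6) for v in range(120,180,4)])
h=read_state()['tool_pos']+[0,0,-.162]
k=(abs(Q[:,0]-.49+.17*(Q[:,1]+.195)*-1)<.03)&(Q[:,2]>.08)&(Q[:,2]<.175)
P=Q[k]; c=P.mean(0); n=np.linalg.svd(P-c)[2][2]; n*=np.sign(n[0]); print(k.sum(),c,n,((P-c)@n).std(),P[:,2].min(),P[:,2].max())
cv2.imwrite('pics/s5c.png',cv2.resize(im[80:250,100:330],None,fx=3.4,fy=3.4))"
```

```text
t 13.8 pos [ 0.4881 -0.1951  0.3794] yaw 1.4017 q6 -0.31 F [-0.9  0.8 -5. ] open 0.0119 7.994045913219452
shift [ 0.0001 -0.0001  0.0054] turn [ 0.001   0.0004 -0.0003]
13 [ 0.4916 -0.2004  0.1695] [ 0.5593 -0.0853 -0.8246] 1.755855419443042e-17 0.1684117160795513 0.1715186479762537
```

View pics/s5c.png

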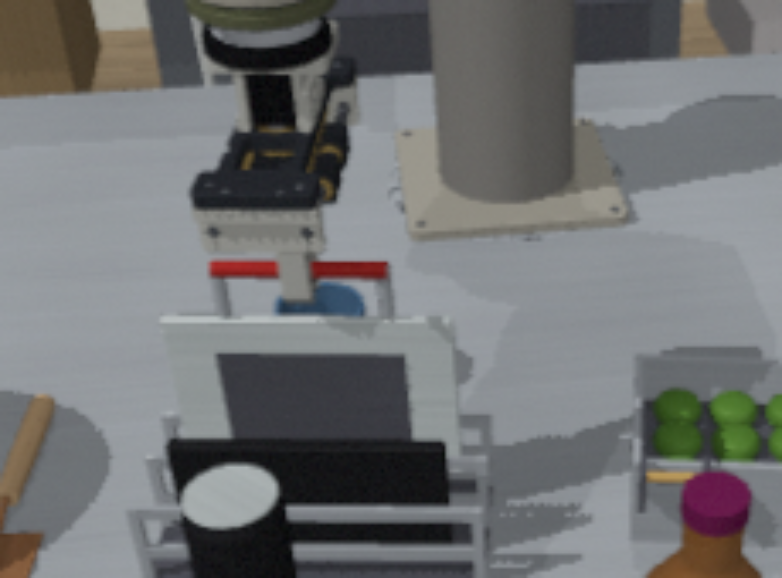

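The lid is in the near slot between the rails, in front of the tray (crop: plate top (165–455, 320)). It still hangs a few mm up, so I'll lower it gently.

>>> {"fn": "carry_out", "kwargs": {"targets": [{"hand": 0,"x": 0,"y": 0,"z": 0.002,"ax": 0,"ay": 0,"az": 0},{"hand": 0,"x": 0,"y": 0,"z": 0.004,"ax": 0,"ay": 0,"az": 0},{"hand": 0,"x": 0,"y": 0,"z": 0.005,"ax": 0,"ay": 0,"az": 0},{"hand": 0,"x": 0,"y": 0,"z": 0.005,"ax": 0,"ay": 0,"az": 0},{"hand": 0,"x": 0,"y": 0,"z": 0.005,"ax": 0,"ay": 0,"az": 0}], "newtons": 15}}

```text
t: 14.48
tool_pos: [0.4895, -0.1946, 0.3787]
orientation: [2.395, 2.023, 0.008]
force: [-0.2, 6.8, 17.1]
opening: 0.0112
gripper_force: 15.0
```

>>> {"fn": "carry_out", "kwargs": {"targets": [{"hand": 0,"x": 0,"y": 0,"z": 0.001,"ax": 0,"ay": 0,"az": 0},{"hand": 0,"x": 0,"y": 0,"z": 0.002,"ax": 0,"ay": 0,"az": 0},{"hand": 0,"x": 0,"y": 0,"z": 0.002,"ax": 0,"ay": 0,"az": 0},{"hand": 0,"x": 0,"y": 0,"z": 0.002,"ax": 0,"ay": 0,"az": 0}]}}

```text
t: 14.98
tool_pos: [0.4898, -0.1951, 0.3778]
orientation: [2.393, 2.021, 0.009]
force: [-0.7, 5.6, 21.7]
opening: 0.0113
gripper_force: 15.0
```

>>> {"fn": "carry_out", "kwargs": {"targets": [{"hand": 0,"x": 0,"y": 0,"z": -0.003,"ax": 0,"ay": 0,"az": 0},{"hand": 0,"x": 0,"y": 0,"z": -0.008,"ax": 0,"ay": 0,"az": 0},{"hand": 0,"x": 0,"y": 0.003,"z": -0.008,"ax": 0,"ay": 0,"az": 0},{"hand": 0,"x": 0,"y": 0.006,"z": -0.008,"ax": 0,"ay": 0,"az": 0},{"hand": 0,"x": 0,"y": 0.006,"z": -0.008,"ax": 0,"ay": 0,"az": 0},{"hand": 0,"x": 0,"y": 0.006,"z": -0.004,"ax": 0,"ay": 0,"az": 0},{"hand": 0,"x": 0,"y": 0.006,"z": -0.002,"ax": 0,"ay": 0,"az": 0},{"hand": 0,"x": 0,"y": 0.006,"z": -0.002,"ax": 0,"ay": 0,"az": 0}], "newtons": 15}}

```text
t: 15.98
tool_pos: [0.4953, -0.1957, 0.3779]
orientation: [2.396, 2.023, 0.007]
force: [0.5, 6.2, 15.4]
opening: 0.0116
gripper_force: 15.0
```

```bash
python3 -c "
from h import *
rel(.488,-.195,.374,1.402)"
```

```text
t 15.975 pos [ 0.4953 -0.1957  0.3779] yaw 1.4026 q6 -0.31 F [ 0.5  6.2 15.4] open 0.0116 14.987524151802063
shift [-0.0006 -0.0073  0.0038] turn [0.0075 0.0002 0.0006]
```

>>> {"fn": "carry_out", "kwargs": {"targets": [{"hand": 0,"x": 0,"y": 0,"z": -0.001,"ax": 0,"ay": 0,"az": 0},{"hand": 0,"x": 0,"y": 0,"z": -0.001,"ax": 0,"ay": 0,"az": 0},{"hand": 0,"x": 0,"y": 0.006,"z": -0.001,"ax": 0,"ay": 0,"az": 0},{"hand": 0,"x": 0,"y": 0.012,"z": -0.001,"ax": 0,"ay": 0,"az": 0},{"hand": 0,"x": 0,"y": 0.017,"z": 0,"ax": 0,"ay": 0,"az": 0},{"hand": 0,"x": 0,"y": 0.022,"z": 0,"ax": 0,"ay": 0,"az": 0},{"hand": 0,"x": 0,"y": 0.022,"z": 0,"ax": 0,"ay": 0,"az": 0}], "newtons": 5}}

```text
t: 16.85
tool_pos: [0.5164, -0.1999, 0.3758]
orientation: [2.398, 2.024, 0.003]
force: [0.2, 1.6, 7.0]
opening: 0.0116
gripper_force: 5.0
```

```bash
cat > tilt.py <<'E'
from h import *
import sys
np.set_printoptions(precision=4,suppress=True)
im,d,p=shot('scene',sys.argv[1])
Q=np.array([w(sys.argv[1],u,v,k=0) for u in range(148,236,2) for v in range(150,212,2) if d[v,u]>0])
x=Q[:,0]-.49-.17*(Q[:,1]+.195); k=(abs(x)<.06)&(Q[:,2]>.115)&(Q[:,2]<.165); P=Q[k]
for _ in range(3):
    c=P.mean(0); n=np.linalg.svd(P-c)[2][2]; n*=np.sign(n[0]); P=P[abs((P-c)@n)<.004]
print(len(P),c,n,'tilt',np.degrees(np.arcsin(n[2])),'resid',((P-c)@n).std(),P.min(0),P.max(0))
rel(.488,-.195,.374,1.402)
E
python3 tilt.py s6
```

```text
337 [ 0.5121 -0.1988  0.1413] [ 0.9783 -0.1694 -0.119 ] tilt -6.836382197213655 resid 0.0011967412572768037 [ 0.4917 -0.2956  0.1162] [ 0.5319 -0.1031  0.1648]
t 16.9 pos [ 0.5163 -0.1999  0.3758] yaw 1.402 q6 -0.29 F [0.4 0.5 5.8] open 0.0121 4.998144060373306
shift [ 0.     -0.0287  0.0017] turn [ 0.004   0.0009 -0.    ]
```

>>> {"fn": "carry_out", "kwargs": {"targets": [{"hand": 0,"x": 0,"y": 0.005,"z": 0,"ax": 0,"ay": 0,"az": 0},{"hand": 0,"x": 0,"y": 0.01,"z": 0.001,"ax": 0,"ay": 0,"az": 0},{"hand": 0,"x": 0,"y": 0.014,"z": 0.002,"ax": 0,"ay": 0,"az": 0},{"hand": 0,"x": 0,"y": 0.014,"z": 0.002,"ax": 0,"ay": 0,"az": 0}]}}

```text
t: 17.4
tool_pos: [0.5303, -0.2023, 0.3735]
orientation: [2.398, 2.024, 0.003]
force: [1.9, 0.7, 7.5]
opening: 0.0115
gripper_force: 5.0
```

```bash
python3 tilt.py s7
```

```text
309 [ 0.521  -0.2002  0.14  ] [ 0.9677 -0.1668 -0.1888] tilt -10.881893700796462 resid 0.0011887667702117158 [ 0.4996 -0.2957  0.1152] [ 0.5418 -0.1043  0.1648]
t 17.45 pos [ 0.5302 -0.2023  0.3736] yaw 1.402 q6 -0.29 F [1.8 0.8 7.5] open 0.0119 4.999316185712814
shift [ 0.0001 -0.0429 -0.0006] turn [ 0.0039  0.0009 -0.    ]
```

Leaning 11° against the middle rail with the foot mid-slot. Let go, then rise.

>>> {"fn": "carry_out", "kwargs": {"targets": [{"hand": 15,"x": 0,"y": 0,"z": -0.0005,"ax": 0,"ay": 0,"az": 0},{"hand": 25,"x": 0,"y": 0,"z": -0.0005,"ax": 0,"ay": 0,"az": 0},{"hand": 38,"x": 0,"y": 0,"z": -0.0005,"ax": 0,"ay": 0,"az": 0},{"hand": 38,"x": 0,"y": 0,"z": -0.0005,"ax": 0,"ay": 0,"az": 0}]}}

```text
t: 17.95
tool_pos: [0.5292, -0.202, 0.3719]
orientation: [-2.401, -2.026, 0.0]
force: [0.0, 0.1, 0.0]
opening: 0.0347
gripper_force: 0.0
```

```bash
python3 tilt.py s8
```

```text
310 [ 0.5256 -0.1975  0.1409] [ 0.9622 -0.1661 -0.2158] tilt -12.463889643492639 resid 0.0012046396988402651 [ 0.503  -0.2965  0.115 ] [ 0.5462 -0.1046  0.165 ]
t 18.0 pos [ 0.5292 -0.202   0.372 ] yaw 1.4018 q6 -0.29 F [-0.1  0.3 -0.5] open 0.0347 0.0
shift [-0.0001 -0.0418 -0.002 ] turn [-0.0005 -0.0001 -0.0002]
```

Resting at 12.5° with no force on the tool. Rise clear.

>>> {"fn": "carry_out", "kwargs": {"targets": [{"hand": 38,"x": 0,"y": 0.003,"z": -0.015,"ax": 0,"ay": 0,"az": 0},{"hand": 38,"x": 0,"y": 0.003,"z": -0.04,"ax": 0,"ay": 0,"az": 0},{"hand": 38,"x": 0,"y": 0.003,"z": -0.08,"ax": 0,"ay": 0,"az": 0},{"hand": 38,"x": 0,"y": 0.003,"z": -0.12,"ax": 0,"ay": 0,"az": 0},{"hand": 38,"x": 0,"y": 0.003,"z": -0.12,"ax": 0,"ay": 0,"az": 0},{"hand": 38,"x": 0,"y": 0.003,"z": -0.12,"ax": 0,"ay": 0,"az": 0},{"hand": 38,"x": 0,"y": 0.003,"z": -0.12,"ax": 0,"ay": 0,"az": 0}]}}

```text
t: 18.88
tool_pos: [0.5321, -0.2024, 0.4908]
orientation: [-2.399, -2.025, 0.001]
force: [-0.7, -0.1, 0.6]
opening: 0.0353
gripper_force: 0.0
```

```bash
python3 tilt.py s9; sleep 0; python3 tilt.py s10
```

```text
317 [ 0.5256 -0.1976  0.141 ] [ 0.9633 -0.1648 -0.2118] tilt -12.226651753144381 resid 0.0010808051261087098 [ 0.5041 -0.2962  0.1151] [ 0.546  -0.1045  0.1648]
t 18.925 pos [ 0.5321 -0.2024  0.4908] yaw 1.4018 q6 -0.28 F [ 0.9  0.6 -0.1] open 0.0355 0.0
shift [-0.0002 -0.0445  0.1169] turn [-0.0024 -0.0007 -0.0002]
316 [ 0.5257 -0.1975  0.1409] [ 0.9646 -0.1675 -0.2039] tilt -11.762677490560325 resid 0.0010192050589618812 [ 0.5037 -0.2961  0.115 ] [ 0.5462 -0.1046  0.1647]
t 18.975 pos [ 0.5322 -0.2025  0.4909] yaw 1.4018 q6 -0.28 F [-0.1 -0.5 -0.3] open 0.0353 0.0
shift [-0.0001 -0.0445  0.117 ] turn [-0.0023 -0.0006 -0.0002]
```

Stable at about 12°, tool free. Handing in.

```bash
python3 -c "
from plant import robot
print(robot.close_job())"
```

```text
the job is handed in; nothing more can be done
None
```

The job is handed in, with no verdict returned: the dial was turned to the green mark with the lid shut, and the lid was swung up, lifted off its pins and lowered into the near slot, where it rests handle-up at about 12° from upright with the gripper clear.

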